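# Load the index table and hold its plunger out

## Robot

A 6-joint arm with a two-finger parallel gripper is mounted at the origin on the work surface. World frame = base frame: x ahead of the robot, y to its left, z up, the work surface at z = 0. Lengths are in m, angles in rad, forces in N, time in s.
With the tool pointing down it reaches from about 0.275 to 0.75 m from the base axis. Payload 10.2 kg.
Tool frame: the origin (TCP) lies between the finger pads; the fingertips stand env.tip_reach ahead of it and the grasp point (between the pads) lies 6 mm ahead of it (env.tip_reach is the distance from the TCP to the fingertips, in m); x points along the fingers, z is the direction in which the jaws open and shut, and the axes are right-handed (so a half turn about x gives the same grasp; the last joint's range is limited). The gripper opens to 88 mm and grips with 3 to 60 N. Pads are 18 mm wide; open, the fingers measure 123 mm over their backs; the gripper's body (75 mm by 187 mm) begins 45 mm behind the grasp point.
Start: joints at [-1.548, 0.313, 1.498, -0, 1.331, -0.223], TCP at [0.128, -0.509, 0.264] pointing down, gripper open.
Joint ranges: [-2.94, 2.94], [-0.97, 2.17], [0.19, 2.56], [-1.23, 4.37], [0.02, 3.11], [-2.88, 2.88]. Speed limits (rad/s): [2.39, 2.39, 3.01, 3.14, 3.14, 3.14].

## Interface

Orientations are given as a unit quaternion [x, y, z, w].
In Python, from rig import env gives the robot as it stands. Calls block until the motion is done:
- env.move_pose(position, orientation): joint-space move of the TCP to a pose.
- env.move_straight(position, feed=0.15, rot=None): straight line of the TCP; rot=None keeps the orientation; feed is the mean speed in m/s.
- env.movej(angles): joint-space move.
- env.set_gripper(opening, effort=None): opening from 0.0 (shut) to 1.0 (fully open); effort is the grip in N (None keeps the last); returns when the fingers have stopped.
- env.dwell(seconds).
- env.solve_ik(position, orientation): joint angles nearest the present ones, or None.
- env.observe(): the state.
- env.snapshot(name): name is "scene" or "top" or "wrist"; returns a dict with "image" (384x512x3 uint8, red, green, blue), "range_z" (384x512 float32, m along the optical axis (not along the pixel's ray), 0 where there is no reading), "camera_matrix" (3x3 intrinsics, pixels), "extrinsics" (4x4, takes a point from camera to world coordinates). Camera axes: x right, y up, looking along -z (the intrinsics and any distortion apply to the point x, -y, -z); pixel columns grow to the right and rows downward; lengths in m; the calibration is good to about 2 mm. A picture is of the moment at which its call begins.
A pose or a line that the arm cannot do raises env.PlanningError and nothing moves.
- env.close_job(): hands the job in, once; it reports no verdict.
The state is a dict: "time_s": time; "q": joint angles; "joint_vel": joint speeds; "joint_torque": joint torques, N m; "ee_pos": TCP position; "eef_rot": TCP orientation; "ft_force": force on the tool from outside, world axes, zero at the start; "wrist_torque": the same for the moment, N m; "finger_gap": opening from 0.0 (shut) to 1.0 (fully open).
Only numpy, scipy, OpenCV 4.12 (cv2) and the standard library are available. Lean on these libraries where they do the work, as an engineer would, in place of code of your own. Each camera call takes 0.05 s, during which the arm holds its last target.

## Task

Lift the tipping tray by its wooden handle bar so that all four turned wooden plugs slide off into the metal tub on the index table, and lower the tray back down onto its stand. Then pull the sprung index plunger beside the tub all the way up by its black knob, so that its pin is clear of the hole in the index plate, and finish while still gripping and holding it fully up. Leave the other things on the bench where they are.

Things in the scene. Friction and masses are not known exactly. Their poses are not given: they have to be found in the camera images.
- tub_in (a point): centre of the inner floor of the round, open aluminium tub, 36 mm above the bench. The tub is fixed on the centre of the round steel index plate (260 mm across, top 32 mm above the bench); its inside is about 140 mm across, its rim 160 mm across and 87 mm above the bench. Plate and tub do not move.
- tray_pivot (a point): middle of the tray's hinge, fixed to the dark iron stand, 96 mm above the bench and 55 mm (level) from the tub's axis. Its y axis lies along the hinge, its x axis points level from the tray towards the tub, z up.
- tray_handle (a point): middle of the tray's handle bar: a wooden rod 12 mm thick, 108 mm long, parallel to the hinge, held by two thin steel arms near its ends (80 mm free between them). With the tray level it lies 210 mm from the hinge on the side away from the tub and 20 mm above the hinge (116 mm above the bench), nothing below it for 100 mm; 52 mm of free air between the bar and the tray's end wall. Axes turn with the tray (x from handle to hinge, y along the bar).
- tray (a joint): tilt of the tray, rad: 0 level, resting on its stand; grows as the handle end is lifted, to 1.1 at most. It turns on its hinge freely with some damping and sinks back by its own weight (tray 0.4 kg) when let go. The tray is a smooth steel sheet, 170 mm by 106 mm, with 22 mm side walls and a 12 mm end wall, open towards the tub; its lip overhangs the tub's rim by 35 mm. The plugs begin to slide at about 0.25 to 0.35 rad and have all left at 0.7 to 0.9 rad.
- plunger (a joint): height by which the index plunger is pulled up, m: 0 with its pin seated in the plate's hole, 0.020 at its upper stop (fully up). The pin tip leaves the hole at 0.012. A spring pushes it back with about 4.5 N at the bottom and 9.5 N at the stop; it has no catch and drops back when let go.
- plunger_knob (a point): centre of the plunger's knob: an upright black cylinder, 26 mm across and 28 mm tall, at 112 mm above the bench when seated; it sits on a bracket at the rim of the index plate, 115 mm from the tub's axis, and moves straight up. Below it are a 22 mm collar (its top 96 mm above the bench) and the bracket's arm (top 76 mm above the bench, 30 mm wide). Its x axis points level towards the tub's axis.
- plug1: turned plug of pale wood, 33 mm across at the foot and 28 mm tall, 25 g or so, standing in the tray at the start; origin at the centre of its underside
- plug2: turned plug of pale wood, 33 mm across at the foot and 28 mm tall, 25 g or so, standing in the tray at the start; origin at the centre of its underside
- plug3: turned plug of pale wood, 33 mm across at the foot and 28 mm tall, 25 g or so, standing in the tray at the start; origin at the centre of its underside
- plug4: turned plug of pale wood, 33 mm across at the foot and 28 mm tall, 25 g or so, standing in the tray at the start; origin at the centre of its underside
- jar: bystander, leave where it is: amber glass jar with a dark lid, 60 mm across, 90 mm tall; origin at the underside
- tin: bystander, leave where it is: flat aluminium tin, 70 mm across, 25 mm tall; origin at the underside
- calliper: bystander, leave where it is: steel calliper lying flat, 150 mm long, 8 mm thick; origin at the underside
- bowl: bystander, leave where it is: dark turned bowl, 120 mm across, 45 mm tall; origin at the underside
- gouge: bystander, leave where it is: turning gouge lying on the bench, wooden handle 26 mm thick, 255 mm long; origin at the underside
- key: bystander, leave where it is: steel chuck key lying flat, T-shaped, 97 mm by 70 mm, 14 mm thick; origin at the underside
- faceplate: bystander, leave where it is: dark steel ring, 90 mm across, 18 mm tall; origin at the underside
Things that resemble listed ones, but are neither listed nor needed, are in the scene too. What is shaped like the plug4 but turquoise or yellow is not meant.

How it is judged:
On the way, in this order (a step that is already met when the one before it is completed fails the run):
1. all four plugs lie in the tub (horizontal distance between each of plug1, plug2, plug3, plug4 and tub_in below 0.075 m and z of each of plug1, plug2, plug3, plug4 in the frame of tub_in below 0.045 m), for 0.2 s.
2. the plunger is gripped and pulled fully up with the plugs in the tub (all of step 1 and value of joint plunger above 0.0175 m and contact force between plunger and the fingers above 2 N), for 0.3 s.
At the end, for the whole second after the job is handed in: All four plugs lie in the tub (within 75 mm of its axis and undersides less than 45 mm above its floor), the tray is down (under 0.06 rad), and the fingers grip the plunger (over 2 N) and hold it up by more than 17.5 of its 20 mm, through the last second (all of step 2 and value of joint tray below 0.06 rad); the arm keeps its last pose, push and grip.
It fails at once if another thing on the bench is moved by more than 30 mm (distance of any of jar, tin, calliper, bowl, gouge, key, faceplate from where it was at the start of the episode above 0.03 m).
It also fails if it takes over 58 s, if anything falls off the work surface, if the arm or the gripper's body presses on something with over 40 N, if the wrist force passes 120 N, or if a joint passes its speed limit or range.

## Working session

There is one attempt and no reset: what is moved stays moved. The work goes in short steps, each a Python script; the robot and the scene stay as the last script left them, time stands still between calls to the robot, and variables do not carry over. Pictures are saved under pics/ and viewed, and the job is handed in when it is done.

```bash
mkdir -p pics; ls; cat > h.py <<'E'
import numpy as np, cv2
from rig import env
def snap(n,tag):
    s=env.snapshot(n); np.savez('pics/%s.npz'%tag,**s)
    cv2.imwrite('pics/%s.png'%tag,cv2.cvtColor(s['image'],cv2.COLOR_RGB2BGR)); return s
def pts(s):
    K=s['camera_matrix'];T=s['extrinsics'];d=s['range_z']
    v,u=np.mgrid[0:d.shape[0],0:d.shape[1]]
    X=np.stack([(u-K[0,2])/K[0,0]*d,-(v-K[1,2])/K[1,1]*d,-d],-1)
    P=X@T[:3,:3].T+T[:3,3]; P[d==0]=np.nan; return P
E
python3 - <<'E'
from h import *
for n in('top','scene'):
    s=snap(n,n+'0'); print(n,s['camera_matrix'].round(1).tolist(),s['extrinsics'].round(3).tolist())
print(env.observe(),env.tip_reach)
E
```

```text
pics
top [[453.5, 0.0, 254.2], [0.0, 453.5, 184.2], [0.0, 0.0, 1.0]] [[-0.023, 0.987, -0.159, 0.423], [-1.0, -0.023, -0.001, 0.042], [-0.005, 0.159, 0.987, 1.328], [0.0, 0.0, 0.0, 1.0]]
scene [[407.2, 0.0, 254.6], [0.0, 407.2, 188.1], [0.0, 0.0, 1.0]] [[0.047, -0.548, 0.835, 1.536], [0.999, 0.014, -0.047, -0.015], [0.014, 0.836, 0.548, 0.69], [0.0, 0.0, 0.0, 1.0]]
{'time_s': 0.1, 'q': array([-1.54841347e+00,  3.13409522e-01,  1.49836549e+00, -1.42133674e-06,
        1.33104180e+00, -2.23398424e-01]), 'joint_vel': array([-3.73279302e-04, -1.19964729e-05, -1.99547850e-03,  8.48681886e-04,
       -1.71426369e-03,  4.06693657e-04]), 'joint_torque': array([ 2.07327663e-03, -4.02811790e+01, -2.52647370e+01,  6.95248134e-02,
        3.42409685e-02, -6.80803373e-05]), 'ee_pos': array([ 0.12772399, -0.50901736,  0.26320872]), 'eef_rot': array([ 0.43527316,  0.55779413, -0.43460337,  0.5572458 ]), 'ft_force': array([-0.30625115,  0.49093393,  0.57854183]), 'wrist_torque': array([ 0.02475747, -0.06992973,  0.03503306]), 'finger_gap': 0.9996788582143062} 0.025
```

View pics/top0.png

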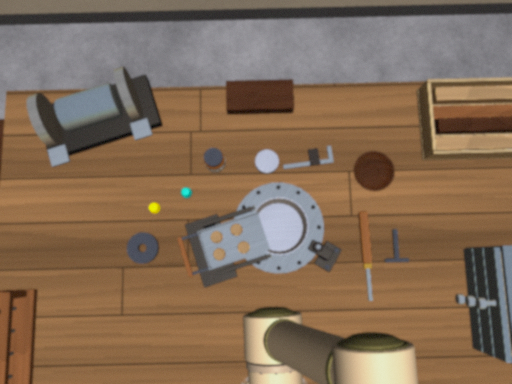

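View pics/scene0.png

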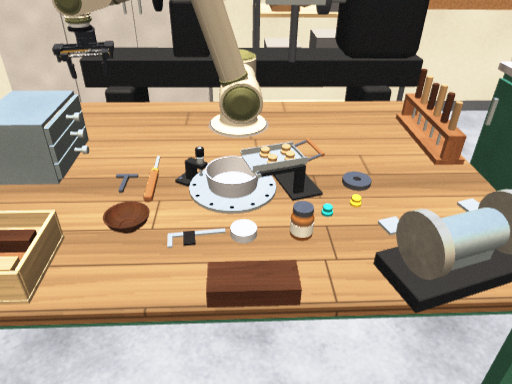

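The top view shows the tub at about (281,227). The tray, with four pale plugs, is at (230,242) and its handle bar at (185,255). The black knob and bracket are at (318,247). The yellow (154,208) and turquoise (186,192) look-alikes stand on the bench and aren't meant. Next I'll measure these points.

```bash
cat > m.py <<'E'
from h import *
s=dict(np.load('pics/top0.npz')); P=pts(s); im=s['image']; K=s['camera_matrix'];T=s['extrinsics']
def ray(u,v,z):
    d=T[:3,:3]@np.array([(u-K[0,2])/K[0,0],-(v-K[1,2])/K[1,1],-1]); o=T[:3,3]
    return o+d*(z-o[2])/d[2]
hsv=cv2.cvtColor(im,cv2.COLOR_RGB2HSV)
crop=cv2.resize(im[170:300,165:355],None,fx=4,fy=4,interpolation=cv2.INTER_NEAREST)
cv2.imwrite('pics/crop0.png',cv2.cvtColor(crop,cv2.COLOR_RGB2BGR))
# plate by depth: z 28-36mm ; rim z 80-92
v,u=np.mgrid[0:384,0:512]
box=(u>225)&(u<345)&(v>170)&(v<285)
for nm,lo,hi in(('plate',.024,.04),('rim',.081,.093)):
    m=(box&(P[...,2]>lo)&(P[...,2]<hi)).astype(np.uint8)
    c=np.vstack(cv2.findContours(m,cv2.RETR_EXTERNAL,cv2.CHAIN_APPROX_NONE)[0])
    pw=P[m>0]; c2,r2=cv2.minEnclosingCircle(pw[:,:2].astype(np.float32)); print(nm,m.sum(),np.array(c2).round(4),round(r2,4),pw.mean(0).round(4))
# handle
m=((u>170)&(u<202)&(v>225)&(v<285)&(P[...,2]>.09)&(P[...,2]<.14))
pw=P[m]; print('handle',m.sum(),pw.mean(0).round(4),np.median(pw[:,2]))
(c,sz,a)=cv2.minAreaRect(pw[:,:2].astype(np.float32)); print(c,sz,a)
w,V=np.linalg.eigh(np.cov(pw[:,:2].T)); print('dir',V[:,1])
m=((u>300)&(u<345)&(v>225)&(v<275)&(P[...,2]>.115)&(P[...,2]<.14))
pw=P[m]; print('knob',m.sum(),pw.mean(0).round(4),pw.min(0).round(4),pw.max(0).round(4),v[m].mean(),u[m].mean())
E
python3 m.py
```

```text
plate 4265 [ 0.527  -0.0476] 0.1607 [ 0.5107 -0.0412  0.0333]
rim 264 [ 0.4764 -0.0207] 0.1494 [ 0.5125 -0.0369  0.0867]
handle 296 [0.4406 0.2208 0.1173] 0.11907276685517776
(0.436540812253952, 0.20481941103935242) (0.10783672332763672, 0.06646707653999329) 15.593073844909668
dir [-0.99912423 -0.04184218]
knob 82 [ 0.4473 -0.1198  0.1253] [ 0.4357 -0.1322  0.1186] [ 0.4594 -0.1078  0.1306] 246.59756097560975 317.6829268292683
```

```bash
ls -la pics
```

```text
total 3548
drwxr-xr-x 2 agent agent    4096 Dec  6 14:18 .
drwxr-xr-x 3 agent agent    4096 Dec  6 14:18 ..
-rw-r--r-- 1 agent agent  245805 Dec  6 14:18 crop0.png
-rw-r--r-- 1 agent agent 1377476 Dec  6 14:17 scene0.npz
-rw-r--r-- 1 agent agent  312604 Dec  6 14:17 scene0.png
-rw-r--r-- 1 agent agent 1377476 Dec  6 14:17 top0.npz
-rw-r--r-- 1 agent agent  296763 Dec  6 14:17 top0.png
```

View pics/crop0.png

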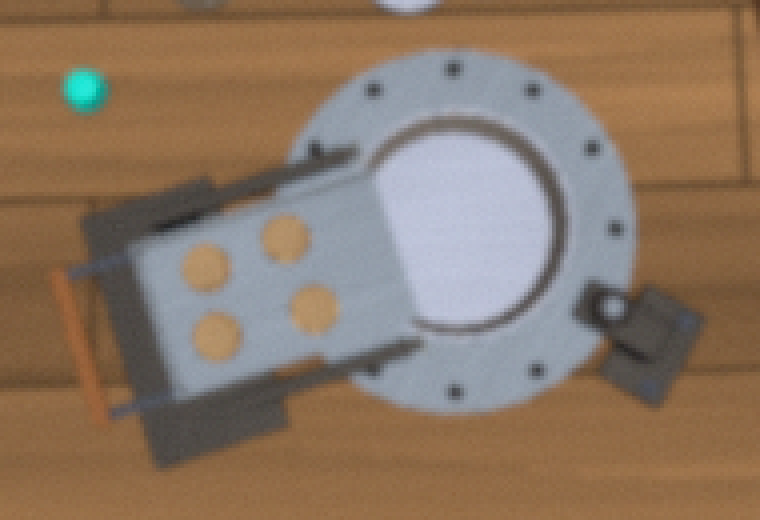

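```bash
cat >> m.py <<'E'
print('---')
m=((hsv[...,0]<14)&(hsv[...,1]>140)&(u>170)&(u<197)&(v>230)&(v<282)&(P[...,2]>.1))
cs=[ray(a,b,.118) for a,b in zip(u[m],v[m])]; pw=np.array(cs)
print('handle',m.sum(),pw.mean(0).round(4),'depthz',np.median(P[m][:,2]),cv2.minAreaRect(pw[:,:2].astype(np.float32)))
w,V=np.linalg.eigh(np.cov(pw[:,:2].T)); d=V[:,1]*np.sign(V[0,1]); print('dir',d, 'len',np.ptp(pw[:,:2]@d))
H=(pw[:,:2].min(0)+pw[:,:2].max(0))/2; print('H',H)
# plate outline circle: least squares on boundary pixels right side
m=(box&(P[...,2]>.026)&(P[...,2]<.04)&(hsv[...,1]<70))
q=P[m][:,:2]
hull=cv2.convexHull(q.astype(np.float32))[:,0]
from scipy.optimize import least_squares
f=lambda p:np.hypot(hull[:,0]-p[0],hull[:,1]-p[1])-.13
r=least_squares(f,[.51,-.04],loss='soft_l1',f_scale=.002); C=r.x; print('tub',C,'resid',np.abs(f(r.x)).mean())
x=np.array([d[1],-d[0]]); x*=np.sign(x@(C-H)); print('x',x,'H->C along x',x@(C-H),'expected 265; lateral',d@(C-H))
k=ray(317.7,246.6,.126); print('knob',k, 'dist to tub',np.linalg.norm(k[:2]-C))
E
python3 m.py|sed -n '/---/,$p'
```

```text
---
handle 168 [0.43   0.2308 0.118 ] depthz 0.12112342295858203 ((0.4297753870487213, 0.23043498396873474), (0.10711102932691574, 0.011861338280141354), 17.13844108581543)
dir [0.95549073 0.29502112] len 0.10711110920530997
H [0.42993525 0.2325614 ]
tub [ 0.50750021 -0.02372656] resid 0.005572625187943873
x [ 0.29502112 -0.95549073] H->C along x 0.2677640753079935 expected 265; lateral -0.0014977641186249358
knob [ 0.44722714 -0.11977561  0.126     ] dist to tub 0.11339427587459008
```

Checks against the given sizes:
- **Bar:** 107 mm long (given 108).
- **Bar to tub:** 268 mm (given 265), with 1.5 mm lateral offset.
- **Knob to tub axis:** 113 mm (given 115).

Everything fits, so I'll plan the tray arc, checking IK before any motion.

```bash
cat > plan.py <<'E'
from h import *
from scipy.spatial.transform import Rotation as R
H=np.array([.4298,.2307,.116]); C=np.array([.5075,-.0237]); d=np.array([.9555,.2950,0]); xt=np.array([.2950,-.9555,0])
PV=H+.21*xt-[0,0,.02]
def down(z):
    x=np.array([0,0,-1.]); z=np.array(z)/np.linalg.norm(z); return R.from_matrix(np.stack([x,np.cross(z,x),z],1))
def pose(th,sg):
    r=R.from_rotvec(d*th); rot=r*down(sg*xt); h=PV+r.apply(H-PV)
    return h-.006*rot.as_matrix()[:,0],rot.as_quat()
KN=np.array([.4472,-.1198,.112]); kr=np.r_[C-KN[:2],0]; kr/=np.linalg.norm(kr); kt=np.array([-kr[1],kr[0],0])
E
python3 - <<'E'
from plan import *
print(PV, 'pivot-tub',np.linalg.norm(PV[:2]-C))
for sg in(1,-1):
    for th in(0,.3,.6,.9,1.):
        q=env.solve_ik(*pose(th,sg)); print(sg,th,None if q is None else q.round(2))
    q=env.solve_ik(KN+[0,0,.006],down(sg*kt).as_quat()); print('kn',q)
E
```

```text
[0.49175  0.030045 0.096   ] pivot-tub 0.05600524551325524
1 0 [ 0.25  0.4   1.78 -0.    0.96  1.52]
1 0.3 [0.08 0.31 1.76 0.32 1.16 1.21]
1 0.6 [-0.12  0.29  1.71  0.55  1.43  1.  ]
1 0.9 [-0.29  0.35  1.64  0.72  1.72  0.87]
1 1.0 [-0.34  0.39  1.61  0.77  1.81  0.85]
kn None
-1 0 [ 0.25  0.4   1.78 -0.    0.96 -1.62]
-1 0.3 [ 0.08  0.31  1.76  0.32  1.16 -1.93]
-1 0.6 [-0.12  0.29  1.71  0.55  1.43 -2.14]
-1 0.9 [-0.29  0.35  1.64  0.72  1.72 -2.27]
-1 1.0 [-0.34  0.39  1.61  0.77  1.81 -2.29]
kn [-5.15668249e-01  3.60508969e-01  1.85859325e+00 -4.44089210e-16
  9.22490439e-01  4.47062677e-02]
```

```bash
python3 - <<'E'
from plan import *
p,q=pose(0,1)
env.set_gripper(.55,15)
env.move_pose(p+[0,0,.13],q)
snap('wrist','w1'); o=env.observe(); print(o['time_s'],o['ee_pos'],o['finger_gap'])
E
```

```text
3.6917 [0.43010416 0.23023892 0.25197172] 0.5495058692504478
```

View pics/w1.png

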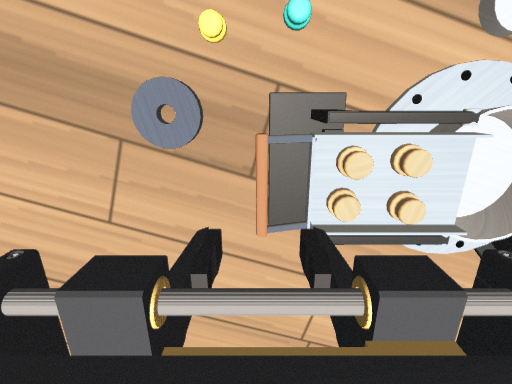

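The wrist view shows the bar at (262,185), centred between the fingers (about 210 and 312) and square to the jaws. I'll cross-check its position from this view, then go down and grip.

```bash
python3 - <<'E'
from plan import *
s=dict(np.load('pics/w1.npz'));K=s['camera_matrix'];T=s['extrinsics']
hsv=cv2.cvtColor(s['image'],cv2.COLOR_RGB2HSV);v,u=np.mgrid[0:384,0:512]
m=(u>250)&(u<275)&(v>120)&(v<245)&(hsv[...,1]>150)&(hsv[...,0]<14)
m=cv2.morphologyEx(m.astype(np.uint8),cv2.MORPH_OPEN,np.ones((5,5)))>0
D=np.stack([(u[m]-K[0,2])/K[0,0],-(v[m]-K[1,2])/K[1,1],-np.ones(m.sum())],1)@T[:3,:3].T
P=T[:3,3]+D*((.120-T[2,3])/D[:,2])[:,None]
r=cv2.minAreaRect(P[:,:2].astype(np.float32)); print(r,'vs',H)
p,q=pose(0,1)
assert np.linalg.norm(np.array(r[0])-H[:2])<.006
env.move_straight(p,feed=.1)
env.set_gripper(0,15); o=env.observe(); print(o['time_s'],o['finger_gap']*88,o['ft_force'],o['ee_pos'])
E
```

```text
((0.0, 0.0), (0.0, 0.0), 0.0) vs [0.4298 0.2307 0.116 ]Traceback (most recent call last):
  File "<stdin>", line 10, in <module>
AssertionError
```

```bash
python3 - <<'E'
from plan import *
s=dict(np.load('pics/w1.npz'));K=s['camera_matrix'];T=s['extrinsics']
hsv=cv2.cvtColor(s['image'],cv2.COLOR_RGB2HSV);v,u=np.mgrid[0:384,0:512]
print(hsv[180,255:270].tolist())
m=(u>250)&(u<275)&(v>120)&(v<245)&(hsv[...,1]>150)&(hsv[...,2]<190)
m=cv2.morphologyEx(m.astype(np.uint8),cv2.MORPH_OPEN,np.ones((5,5)))>0
D=np.stack([(u[m]-K[0,2])/K[0,0],-(v[m]-K[1,2])/K[1,1],-np.ones(m.sum())],1)@T[:3,:3].T
P=T[:3,3]+D*((.120-T[2,3])/D[:,2])[:,None]
r=cv2.minAreaRect(P[:,:2].astype(np.float32)) if m.any() else None; print(m.sum(),r,'vs',H)
E
```

```text
[[15, 110, 167], [11, 148, 167], [12, 141, 214], [12, 128, 223], [13, 128, 222], [13, 124, 225], [13, 126, 223], [13, 125, 225], [12, 124, 224], [13, 128, 222], [13, 128, 221], [13, 137, 216], [12, 145, 172], [14, 89, 92], [10, 20, 75]]
0 None vs [0.4298 0.2307 0.116 ]
```

```bash
python3 - <<'E'
from plan import *
s=dict(np.load('pics/w1.npz'));K=s['camera_matrix'];T=s['extrinsics']
hsv=cv2.cvtColor(s['image'],cv2.COLOR_RGB2HSV);v,u=np.mgrid[0:384,0:512]
m=(u>250)&(u<275)&(v>120)&(v<245)&(hsv[...,1]>115)&(hsv[...,0]<15)
m=cv2.morphologyEx(m.astype(np.uint8),cv2.MORPH_OPEN,np.ones((5,5)))>0
D=np.stack([(u[m]-K[0,2])/K[0,0],-(v[m]-K[1,2])/K[1,1],-np.ones(m.sum())],1)@T[:3,:3].T
P=T[:3,3]+D*((.120-T[2,3])/D[:,2])[:,None]
r=cv2.minAreaRect(P[:,:2].astype(np.float32)); print(m.sum(),r,'vs',H)
if np.linalg.norm(np.array(r[0])-H[:2])<.006:
    p,q=pose(0,1)
    env.move_straight(p,feed=.1)
    env.set_gripper(0,15); o=env.observe(); print(o['time_s'],o['finger_gap']*88,o['ft_force'],o['ee_pos'])
E
```

```text
1211 ((0.431132435798645, 0.22900724411010742), (0.10875199735164642, 0.011555537581443787), 16.794174194335938) vs [0.4298 0.2307 0.116 ]
5.8 11.01839358970548 [  0.89546082 -10.11098021   1.03310789] [0.43024022 0.22942788 0.12205914]
```

The bar is gripped: the gap reads 11 mm against a 12 mm bar. The wrist view puts the bar 2 mm off, which agrees with the 10 N side force. I'll correct H and tilt slowly.

```bash
sed -i 's/^H=.*116\]); C/H=np.array([.4308,.2290,.116]); C/' plan.py; grep -n ^H= plan.py; python3 - <<'E'
from plan import *
for th in np.arange(0,.62,.1):
    p,q=pose(th,1)
    env.move_straight(p,feed=.07,rot=q); o=env.observe(); print(round(th,2),o['time_s'],o['ft_force'].round(1),round(o['finger_gap']*88,1))
snap('scene','s2'); snap('top','t2')
E
```

```text
3:H=np.array([.4308,.2290,.116]); C=np.array([.5075,-.0237]); d=np.array([.9555,.2950,0]); xt=np.array([.2950,-.9555,0])
0.0 6.05 [-5.   2.2  2.4] 10.7
0.1 6.5 [-2.9  4.8 -0.9] 10.7
0.2 6.95 [-2.1  5.4 -1. ] 10.8
0.3 7.4 [-4.3  4.3 -0.5] 10.8
0.4 7.85 [-3.5  5.   1.4] 10.9
0.5 8.3 [-3.8  4.1  1.9] 11.0
0.6 8.75 [-4.1  4.1  1.9] 10.9
```

View pics/s2.png

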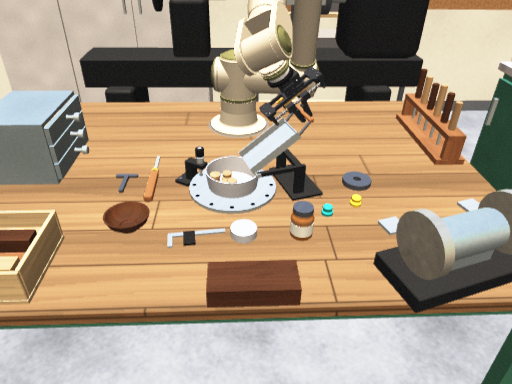

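The tray is at 0.6 rad, with plugs already in the tub at about (215–230,176). I'll continue to 0.95 rad, wait briefly, and look again.

```bash
python3 - <<'E'
from plan import *
for th in (.7,.8,.9,.96):
    p,q=pose(th,1)
    env.move_straight(p,feed=.07,rot=q)
env.dwell(.8)
o=env.observe(); print(round(th,2),o['time_s'],o['ft_force'].round(1),round(o['finger_gap']*88,1))
a=snap('scene','s3')['image'][90:220,160:340]; b=snap('top','t3')['image'][170:300,165:345]
cv2.imwrite('pics/c3.png',cv2.cvtColor(np.hstack([cv2.resize(a,None,fx=2.2,fy=2.2),cv2.resize(b,None,fx=2.2,fy=2.2)]),cv2.COLOR_RGB2BGR))
E
```

```text
0.96 11.3333 [-5.9  2.   4.8] 11.0
```

View pics/c3.png

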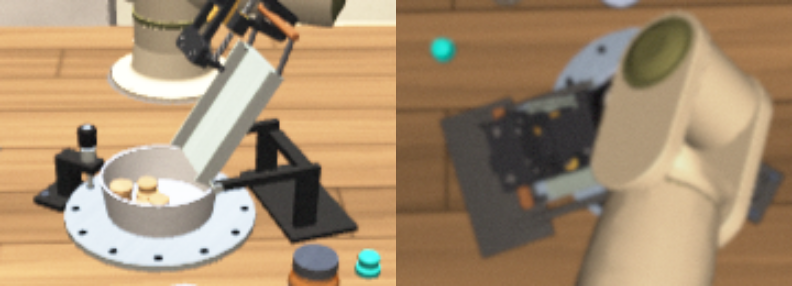

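At 0.96 rad, three plugs show in the tub at crop (121,187), (148,183) and (158,200), and the visible part of the tray is empty. The fourth may be hidden, so I'll lower the tray and check.

```bash
python3 - <<'E'
from plan import *
for th in (.8,.6,.4,.2,.08,0.):
    p,q=pose(th,1)
    env.move_straight(p,feed=.1 if th>.1 else .06,rot=q)
o=env.observe(); print(o['time_s'],o['ft_force'].round(1))
env.set_gripper(.55); env.move_straight(p+[0,0,.16],feed=.2)
o=env.observe(); print(o['time_s'],o['ft_force'].round(1))
a=snap('scene','s4')['image'][110:220,160:340]; b=snap('top','t4')['image'][170:300,165:345]
a=cv2.resize(a,(396,286))
cv2.imwrite('pics/c4.png',cv2.cvtColor(np.hstack([a,cv2.resize(b,(396,286))]),cv2.COLOR_RGB2BGR))
E
```

```text
14.6583 [-6.4  9.8 -0.4]
16.3083 [-0.3 -1.1  0.5]
```

View pics/c4.png

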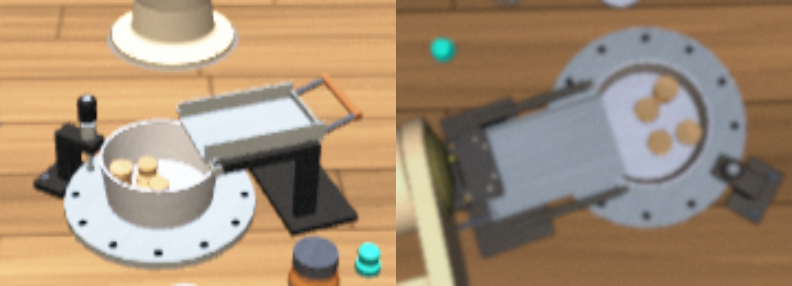

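All four plugs are in the tub (top crop (665,90), (647,110), (688,131) and (659,142)), and the tray is empty and down. Next is the plunger knob at top crop (733,170).

```bash
python3 - <<'E'
from plan import *
P=pts(dict(np.load('pics/t4.npz'))); v,u=np.mgrid[0:384,0:512]
m=(u>200)&(u<250)&(v>225)&(v<262)&(P[...,2]<.12)&(P[...,2]>.08); x=(P[m]-PV)@xt; A=np.polyfit(x[x<-.05],P[m][x<-.05][:,2],1); print('tray slope',A, m.sum())
q=down(-kt).as_quat()
env.set_gripper(.68)
env.move_pose(KN+[0,0,.126],q)
snap('wrist','w5'); o=env.observe(); print(o['time_s'],o['ee_pos'])
E
```

```text
tray slope [-0.00156412  0.09858023] 1380
18.1583 [ 0.44742803 -0.11911892  0.23816012]
```

View pics/w5.png

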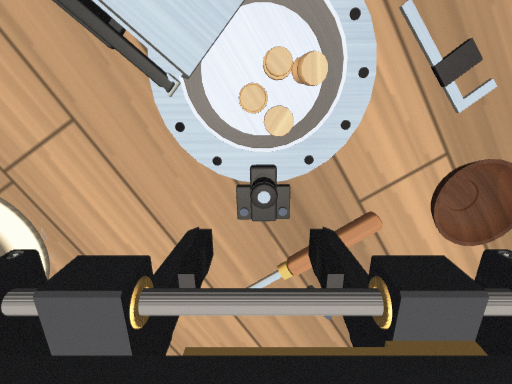

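The wrist view shows the knob at about (264,192), midway between the fingers (205 and 318). The tray slope is under 0.01 rad, so it's down. I'll enlarge the knob and measure it by depth.

```bash
python3 - <<'E'
from plan import *
s=dict(np.load('pics/w5.npz')); P=pts(s)
cv2.imwrite('pics/c5.png',cv2.cvtColor(cv2.resize(s['image'][150:240,220:310],None,fx=5,fy=5),cv2.COLOR_RGB2BGR))
v,u=np.mgrid[0:384,0:512]
m=(u>230)&(u<300)&(v>160)&(v<225)&(P[...,2]>.118)
print(m.sum(),P[m].min(0).round(4),P[m].max(0).round(4),((P[m].min(0)+P[m].max(0))/2).round(4),np.median(P[m][:,2]),u[m].mean(),v[m].mean())
print(cv2.minEnclosingCircle(P[m][:,:2].astype(np.float32)))
E
```

```text
616 [ 0.4363 -0.1341  0.1195] [ 0.4626 -0.1085  0.1297] [ 0.4495 -0.1213  0.1246] 0.12743393922080404 263.4788961038961 194.27272727272728
((0.449609637260437, -0.12168975919485092), 0.013578616082668304)
```

View pics/c5.png

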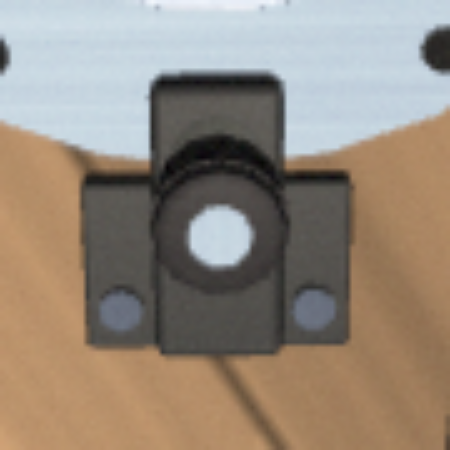

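The crop shows the black knob with its steel cap on the bracket at the plate's rim. It measures 27 mm across with its top at 127 mm, which matches the description, and nothing else nearby fits. I'll go down and grip it.

```bash
python3 - <<'E'
from plan import *
k=np.array([.4485,-.1207,.118])
env.move_straight(k+[0,0,.04],feed=.2); env.move_straight(k,feed=.08)
o=env.observe(); print(o['ft_force'].round(1))
env.set_gripper(0,45); o=env.observe(); print(o['time_s'],o['finger_gap']*88,o['ft_force'].round(1),o['ee_pos'])
for dz in(.005,.010,.015,.019,.0205):
    env.move_straight(k+[0,0,dz],feed=.03); env.dwell(.1); o=env.observe(); print(dz,o['time_s'],o['finger_gap']*88,o['ft_force'].round(1),o['ee_pos'].round(4))
E
```

```text
[-0.2  0.5 -0.5]
19.9917 24.53508324168131 [ 4.6 -3.6 -3. ] [ 0.44941108 -0.12128589  0.11822876]
0.005 20.4083 24.512603004273053 [ 5.6 -2.9 -6.2] [ 0.4494 -0.1213  0.1231]
0.01 20.825 24.19308744199371 [ 6.9 -2.9 -6.3] [ 0.4494 -0.1213  0.128 ]
0.015 21.2417 24.591577100422217 [ 7.1 -2.9 -8.1] [ 0.4494 -0.1213  0.1329]
0.019 21.625 24.88992400796316 [ 7.6 -4.5 -9.9] [ 0.4494 -0.1212  0.1368]
0.0205 21.975 24.73227774435245 [  8.   -3.8 -10.1] [ 0.4494 -0.1213  0.1382]
```

```bash
python3 - <<'E'
from plan import *
k=np.array([.4485,-.1207,.118])
for dz in(.0215,.0225):
    env.move_straight(k+[0,0,dz],feed=.03); env.dwell(.3); o=env.observe(); print(dz,o['time_s'],o['finger_gap']*88,o['ft_force'].round(1),o['ee_pos'].round(4))
a=snap('scene','s6')['image'][130:220,150:330]; w=snap('wrist','w6')['image'][:260]
cv2.imwrite('pics/c6.png',cv2.cvtColor(np.vstack([cv2.resize(a,(600,300)),cv2.resize(w,(600,300))]),cv2.COLOR_RGB2BGR))
E
```

```text
0.0215 22.525 24.57441951101857 [ 11.5  -5.2 -19.9] [ 0.4493 -0.1212  0.1384]
0.0225 23.075 24.529942283252858 [ 15.9  -7.3 -29.9] [ 0.4493 -0.1213  0.1385]
```

View pics/c6.png

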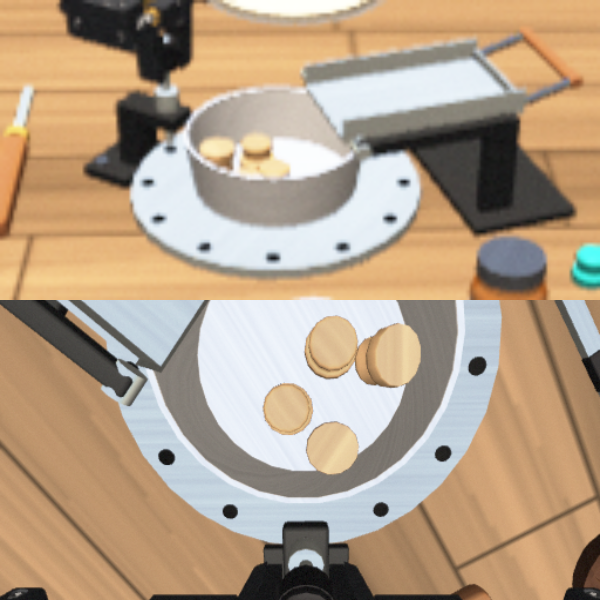

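The force rises steeply past 20 mm of lift with no further travel and no slip, so the plunger is against its stop. I'll ease the strain a little and hand in.

```bash
python3 - <<'E'
from plan import *
k=np.array([.4485,-.1207,.118])
env.move_straight(k+[0,0,.0212],feed=.03); env.dwell(.6); o=env.observe(); print(o['time_s'],o['finger_gap']*88,o['ft_force'].round(1),o['ee_pos'].round(4))
if o['ft_force'][2]<-9: env.close_job(); print('handed in')
E
```

```text
24.025 24.76845050221854 [  9.7  -4.5 -16.1] [ 0.4493 -0.1212  0.1383]
the job is handed in; nothing more can be done
handed in
```

I tipped the tray to about 0.96 rad by its handle bar, lowered it onto its stand and let go. I then gripped the plunger knob at 45 N, pulled it up against its stop, and handed the job in at 24 s of the 58 s allowed, still holding it.

- **Plugs:** the last pictures show all four in the tub. One seems to lean in the tub, but it's well below the rim.
- **Tray:** it is empty and level; depth readings gave a slope of about 0.002 rad.
- **Plunger:** the gripper rose 20 mm. Pulling further raised the force from 10 N to 30 N with no more travel or slip, so it is at the stop. I eased off to about 16 N of downward pull before handing in.
- **Other things on the bench:** none were touched as far as the pictures show, but I didn't measure their positions again at the end.
- **Disagreements:** the top and wrist cameras differed by about 2 mm on the bar and 2.5 mm on the knob. The first bar grip showed a 10 N side force, so I corrected the bar position before lifting. My first colour mask for the bar in the wrist view found nothing until I lowered its threshold.

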